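# Hang a slotted strap plate on a headed pin

## Task

Lift the steel strap plate out of its wooden block and hang it on the headed pin of the rack: slide its side slot sideways over the pin, behind the pin's head, gently until the slot's end meets the pin, then let it down until the pin sits fully home in the notch at the top of the slot, and let go so that it hangs upright and still. The pin's mount is delicate: never press the plate against the rack harder than about 25 newtons, and leave the other things on the bench where they are.

Things in the scene. Friction and masses are not known exactly. Their poses are not given: they have to be found in the camera images.
- strap_grip (a point): Centre of the orange grip cap (14 thick x, 46 wide y, 50 mm tall) of the loose steel strap plate: grasp here from above, across the thickness. Plate 6 thick (x), 60 wide (y), 192 mm tall (z up) with cap, about 0.34 kg; its lower end, 167 mm below this point, stands 26 mm deep in the block: lift it 30 mm or more straight up. It may hang either way round.
- slot_mouth (a point): Middle of the slot's open end in the plate's -y edge: 30 mm along -y and 70 mm below strap_grip, same axes. The slot, 18 mm high (9 mm above and below this point), is cut right through the plate and runs level 37 mm along +y to a square end. At that inner end a notch 14 mm wide rises 12 mm above the slot.
- strap_seat (a point): Middle of the flat top of that notch, at the plate's mid-width and mid-thickness, 49 mm straight below strap_grip; same axes. Notch from y = -7 to +7 mm; the slot's end is flush with its +7 mm side; the slot lies 12 to 30 mm below this point. When hung, the top of the pin bears here.
- rail_mid (a point): Middle of the rack's rail, on the pin's axis height (170 mm), half-way between pin head and carrier, where the plate's mid-thickness belongs. x points away from the rack, along the pin to its head, y along the rail, z up. The pin sits anywhere up to 25 mm either side of this point along y: NOT measured, to be felt or seen. Rail top 12 mm above this point, rail face 16.5 mm behind it (-x).
- rack: Grey rack, fixed: base 140 x 130 x 12 mm, post, 100 mm aluminium rail with black carrier, clamped where it is (it does not slip). Its brass pin, 10 mm thick, has a 24 mm head, too big for the slot; 14 mm free between head and carrier. The pin gives along the rail in a rubber bush, 10 N per mm. Origin on the bench, 16.5 mm along -x from rail_mid; same axes.
- block: Fixed wooden block, 100 x 100 x 34 mm, with a slot 8 mm wide (x), 66 mm long (y) and 26 mm deep in which the strap plate stands upright; origin at the centre of its underside.
- bin: Bystander: open blue plastic bin, 110 x 150 x 60 mm, origin at the centre of its underside.
- wrench: Bystander: steel wrench lying on the bench, along its own x.
- carton: Bystander: small carton, 80 x 110 x 50 mm, origin at the centre of its underside.
- cylinder: Bystander: aluminium pneumatic cylinder, 50 x 185 x 50 mm, lying along its y; origin on its underside.
Not all that is in view belongs to the job. Of the things that look like the rack, the smallest one is meant. What is shaped like the part that bears strap_grip but red is not meant.

How it is judged:
By the outcome, as a careful person would: the job done as asked, in the order asked, and still so for the second after the job is handed in, with the robot touching nothing.
It also fails if it takes over 58 s, if anything falls off the work surface, if the arm or the gripper's body presses on something with over 40 N, if the wrist force passes 120 N, or if a joint passes its speed limit or range.

## Robot

A 6-joint arm with a two-finger parallel gripper is mounted at the origin on the work surface. World frame = base frame: x ahead of the robot, y to its left, z up, the work surface at z = 0. Lengths are in m, angles in degrees, forces in N, time in s.
With the tool pointing down it reaches from about 0.375 to 0.75 m from the base axis. Payload 9 kg.
Tool frame: the origin (TCP) lies where the fingers leave the gripper's body, on its centre line; the fingertips stand 73 mm ahead of it and the grasp point (between the pads) lies 54 mm ahead of it (robot.tip_reach is the distance from the TCP to the fingertips, in m); z points along the fingers, y is the direction in which the jaws open and shut (so a half turn about z gives the same grasp; the last joint's range is limited). The gripper opens to 85 mm and grips with 20 to 120 N. Pads are 22 mm wide; open, the fingers measure 114 mm over their backs; the gripper's body (76 mm by 85 mm) begins 54 mm behind the grasp point. The pads swing forward as they close: fully open they stand 13 mm farther back than shut.
Start: joints at [59.662, 5.964, 5.575, 89.605, 0, 77.527], TCP at [0.184, 0.571, 0.304] pointing down, gripper open.
Joint ranges: [-171.21, 171.21], [-48.23, 106.86], [-62.78, 66.21], [-105.2, 120.99], [-86.42, 89.51], [-180, 180]. Speed limits (degrees/s): [127.2, 127.2, 147.25, 180, 180, 180].

## Interface

Orientations are given as [roll, pitch, yaw] about the fixed x, y, z axes, in that order (R = Rz(yaw) Ry(pitch) Rx(roll)).
In Python, from plant import robot gives the robot as it stands. Calls block until the motion is done:
- robot.move_pose(position, orientation): joint-space move of the TCP to a pose.
- robot.line_to(position, vel=0.15, rotation=None, guard=None): straight line of the TCP; rotation=None keeps the orientation; vel is the mean speed in m/s. With guard (N) it stops when the force on the tool has changed by that much, and returns True; else False.
- robot.goto_joints(angles): joint-space move.
- robot.set_gripper(opening): finger opening in m; the grip force is fixed at half the most; returns when the fingers have stopped.
- robot.pause(seconds).
- robot.ik(position, orientation): joint angles nearest the present ones, or None.
- robot.observe(): the state.
- robot.grab_frame(name): name is "scene" or "top" or "wrist"; returns the picture (384x512x3 uint8, blue, green, red); there is no depth.
- robot.get_calibration(name): a dict with "vertical_fov" (degrees; the focal length in pixels is half the picture's height over the tangent of half this angle, whatever the lens; pixels are square), "cx", "cy" (the principal point, pixels), "k1" (the pictures are not rectified: a ray, as slopes to the right and down, at radius r is drawn at 1 + k1 r^2 times it, then the intrinsics apply), "rvec" (rotation vector, rad) and "tvec" (3), from world to camera coordinates, as OpenCV has them. Camera axes: x right, y down, z forward; pixel columns grow to the right and rows downward; lengths in m; the calibration is good to about 2 mm. A picture is of the moment at which its call begins: read the wrist's pose just before it. get_calibration takes no time and is no camera call; for the wrist camera it gives the pose at the moment of the call.
A pose or a line that the arm cannot do raises robot.IKError and nothing moves.
- robot.job_done(): hands the job in, once; it reports no verdict.
The state is a dict: "time": time; "q": joint angles; "qvel": joint speeds; "joint_torque": joint torques, N m; "tool_pos": TCP position; "tcp_rot": TCP orientation; "ft_force": force on the tool from outside, world axes, zero at the start; "torque": the same for the moment, N m; "gripper_width": finger opening in m.
Only numpy, scipy, OpenCV 4.12 (cv2) and the standard library are available. Lean on these libraries where they do the work, as an engineer would, in place of code of your own. Each camera call takes 0.05 s, during which the arm holds its last target.

## Working session

There is one attempt and no reset: what is moved stays moved. The work goes in short steps, each a Python script; the robot and the scene stay as the last script left them, time stands still between calls to the robot, and variables do not carry over. Pictures are saved under pics/ and viewed, and the job is handed in when it is done.

```bash
ls; mkdir -p pics
python3 - <<'E'
from plant import robot
import cv2
for n in ("scene","top","wrist"):
    c=robot.get_calibration(n); im=robot.grab_frame(n)
    cv2.imwrite(f"pics/{n}0.png",im); print(n,c)
o=robot.observe(); print(o)
E
```

```text
pics
scene {'vertical_fov': 55.52941687152675, 'cx': 254.51208561665723, 'cy': 194.5647834202059, 'k1': 0.030711097681178193, 'rvec': array([ 0.76407103,  2.62548059, -1.08602494]), 'tvec': array([ 0.55924793, -0.07387513,  1.4287549 ])}
top {'vertical_fov': 55.57026484651088, 'cx': 259.9239886745221, 'cy': 194.27947919640053, 'k1': 0.012870046748901645, 'rvec': array([ 2.16302233, -2.09933778,  0.21326711]), 'tvec': array([-0.1355868 ,  0.57248358,  0.97793834])}
wrist {'vertical_fov': 58.46081358254901, 'cx': 256.24416223170874, 'cy': 186.6731283398009, 'k1': -0.10120276013218606, 'rvec': array([-2.33229332, -1.69766491, -0.26072934]), 'tvec': array([-0.599824  , -0.03817636,  0.37897655])}
{'time': 0.15, 'q': array([5.96618705e+01, 5.99182770e+00, 5.53734815e+00, 8.96049777e+01,
       2.13976413e-03, 7.75271179e+01]), 'qvel': array([-0.02736681,  0.02952725,  0.12572332, -0.0291896 ,  0.07891359,
        0.0186683 ]), 'joint_torque': array([ 2.62506648e-03, -5.57359743e+01,  5.04004562e+01,  1.26509235e-02,
       -3.52486122e-04, -2.95459998e-06]), 'tool_pos': array([0.18395222, 0.57091497, 0.30329051]), 'tcp_rot': array([-1.79942408e+02, -1.49306858e-02,  1.62134744e+02]), 'ft_force': array([-0.05265217, -1.01226575, -0.49122035]), 'torque': array([ 0.00578174,  0.0339728 , -0.01878752]), 'gripper_width': 0.08546484153615934}
```

View pics/scene0.png

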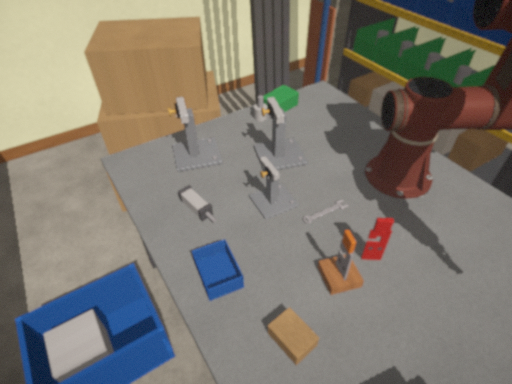

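View pics/top0.png

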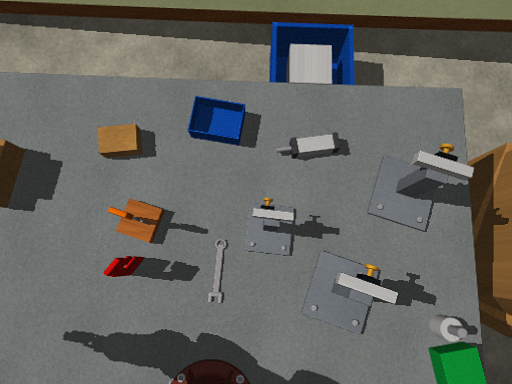

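View pics/wrist0.png

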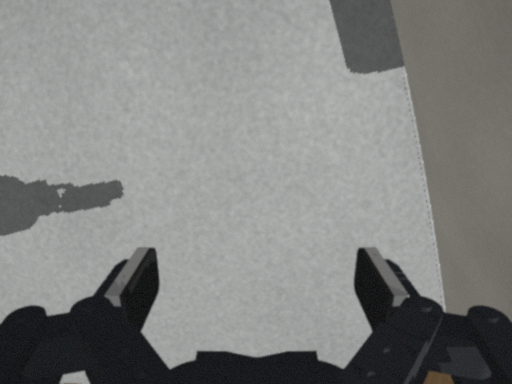

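```bash
cat > h.py <<'E'
import numpy as np, cv2
from plant import robot
def cal(n):
    c=robot.get_calibration(n); f=192/np.tan(np.radians(c["vertical_fov"]/2))
    R=cv2.Rodrigues(np.array(c["rvec"]))[0]
    return dict(f=f,cx=c["cx"],cy=c["cy"],k=c["k1"],R=R,t=np.array(c["tvec"]))
def proj(c,P):
    P=np.atleast_2d(P)@c["R"].T+c["t"]; s=P[:,:2]/P[:,2:]
    r2=(s**2).sum(1,keepdims=True); s=s*(1+c["k"]*r2)
    return s*c["f"]+[c["cx"],c["cy"]]
def ray(c,u):
    d=(np.array(u,float)-[c["cx"],c["cy"]])/c["f"]; s=d.copy()
    for _ in range(20): s=d/(1+c["k"]*(s@s))
    return -c["R"].T@c["t"], c["R"].T@np.array([s[0],s[1],1])
def onz(c,u,z):
    o,d=ray(c,u); return o+d*(z-o[2])/d[2]
def crop(im,x0,y0,x1,y1,name,s=6):
    s=min(s,800/(x1-x0),600/(y1-y0))
    cv2.imwrite(name,cv2.resize(im[y0:y1,x0:x1],None,fx=s,fy=s,interpolation=cv2.INTER_CUBIC)); print(name,"scale",s)
E
python3 - <<'E'
from h import *
im=cv2.imread("pics/top0.png")
crop(im,235,185,310,265,"pics/t_rack.png"); crop(im,95,190,175,285,"pics/t_blk.png")
im=cv2.imread("pics/scene0.png")
crop(im,240,145,305,220,"pics/s_rack.png",7); crop(im,310,220,375,300,"pics/s_blk.png",7)
c=cal("top")
for u in [(272,240),(140,220),(220,270),(218,120),(118,140),(317,146)]: print(u,onz(c,u,0).round(3))
E
```

```text
pics/t_rack.png scale 6
pics/t_blk.png scale 6
pics/s_rack.png scale 7
pics/s_blk.png scale 7
(272, 240) [ 0.452 -0.158  0.   ]
(140, 220) [0.499 0.229 0.   ]
(220, 270) [ 0.362 -0.011  0.   ]
(218, 120) [0.816 0.017 0.   ]
(118, 140) [0.741 0.317 0.   ]
(317, 146) [ 0.742 -0.29   0.   ]
```

View pics/t_rack.png

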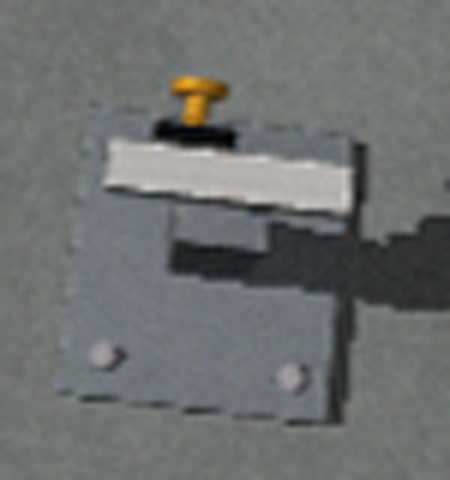

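View pics/t_blk.png

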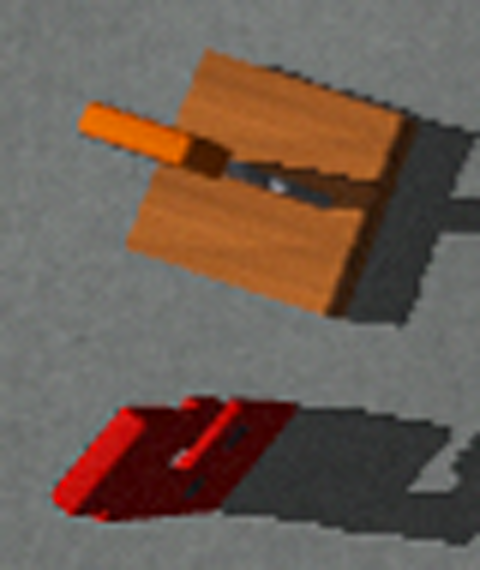

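View pics/s_rack.png

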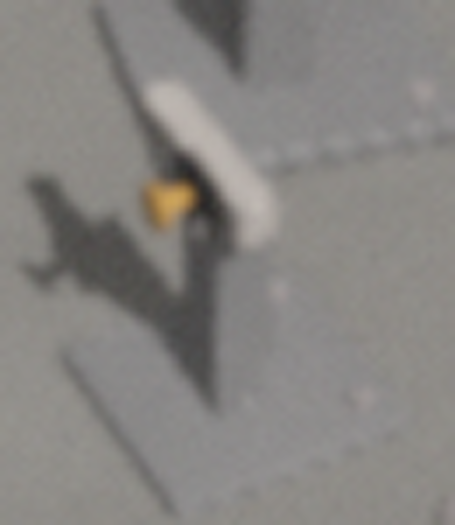

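View pics/s_blk.png

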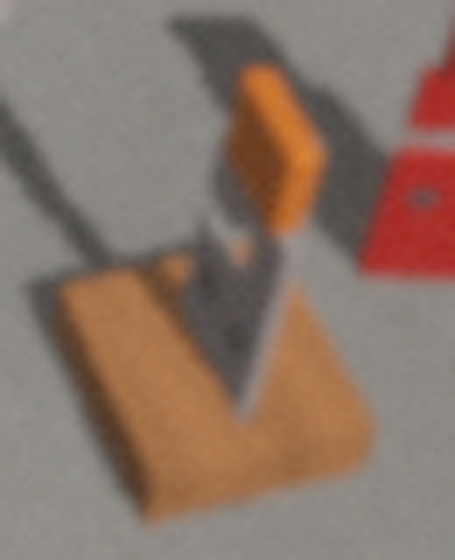

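Run:
```python
from h import *
c=cal("top")
def T(u,z,o,s=6): return onz(c,(np.array(u)+.5)/s-.5+o,z)
o=np.array([235,185])
print("rail",*[T(u,.182,o).round(4) for u in [(108,140),(105,187),(350,213),(353,167)]])
print("base",*[T(u,.012,o).round(4) for u in [(92,105),(60,392),(330,422),(355,138)]])
print("head",T((200,90),.17,o))
print("pin-car",T((185,135),.17,o))
o=np.array([95,190])
print("blk",*[T(u,.034,o).round(4) for u in [(208,50),(408,117),(335,312),(128,245)]])
# cap top z: grip z = 8mm + .167 ; cap top +25
z=.008+.167+.025
print("cap",*[T(u,z,o).round(4) for u in [(92,101),(192,137),(182,166),(80,128)]])
w=cal("wrist"); ob=robot.observe()
from scipy.spatial.transform import Rotation as Ro
R=Ro.from_euler('xyz',ob["tcp_rot"],degrees=True).as_matrix()
print("cam in tcp",R.T@(-w["R"].T@w["t"]-ob["tool_pos"]), (w["R"]@R).round(3))
```

```text
rail [ 0.5177 -0.0998  0.182 ] [ 0.4983 -0.0992  0.182 ] [ 0.4907 -0.1993  0.182 ] [ 0.5097 -0.2004  0.182 ]
base [ 0.5599 -0.0902  0.012 ] [ 0.4207 -0.0796  0.012 ] [ 0.4102 -0.2088  0.012 ] [ 0.5476 -0.2193  0.012 ]
head [ 0.54175395 -0.13736645  0.17      ]
pin-car [ 0.52259606 -0.13159282  0.17      ]
blk [0.5577 0.2546 0.034 ] [0.5284 0.1575 0.034 ] [0.4356 0.1842 0.034 ] [0.464 0.283 0.034]
cap [0.5083 0.2405 0.2   ] [0.495  0.1998 0.2   ] [0.4834 0.2026 0.2   ] [0.4973 0.2441 0.2   ]
cam in tcp [ 0.07666834 -0.00021761 -0.07016346] [[-0.     1.    -0.002]
 [-0.954 -0.001 -0.3  ]
 [-0.3    0.002  0.954]]
```

Run:
```python
from h import *
c=cal("scene"); print("cam",-c["R"].T@c["t"])
g=np.array([.496,.2217,.175])
im=cv2.imread("pics/scene0.png")
for n,th in (("A",-16.8),("B",163.2)):
    t=np.radians(th); R=np.array([[np.cos(t),-np.sin(t),0],[np.sin(t),np.cos(t),0],[0,0,1]])
    out=cv2.resize(im[220:300,310:375],None,fx=7,fy=7,interpolation=cv2.INTER_CUBIC)
    pts=[[0,-30,-61],[0,7,-61],[0,7,-49],[0,-7,-49]]
    pts=[[0,-30,-61],[0,-7,-61],[0,-7,-49],[0,7,-49],[0,7,-79],[0,-30,-79]]
    for poly in (pts,[[0,-30,-25],[0,30,-25],[0,30,-141],[0,-30,-141]],[[7,-23,25],[7,23,25],[7,23,-25],[7,-23,-25]]):
        p=proj(c,g+np.array(poly)/1e3@R.T); q=((p-[310,220]+.5)*7).astype(int)
        cv2.polylines(out,[q],True,(0,255,0),1)
    cv2.imwrite(f"pics/h{n}.png",out)
a=cv2.imread("pics/hA.png");b=cv2.imread("pics/hB.png");cv2.imwrite("pics/hAB0.png",cv2.resize(np.hstack([a,b]),(780,480)))
```

```text
cam [1.02575002 0.60495782 0.97026764]
```

View pics/hAB0.png

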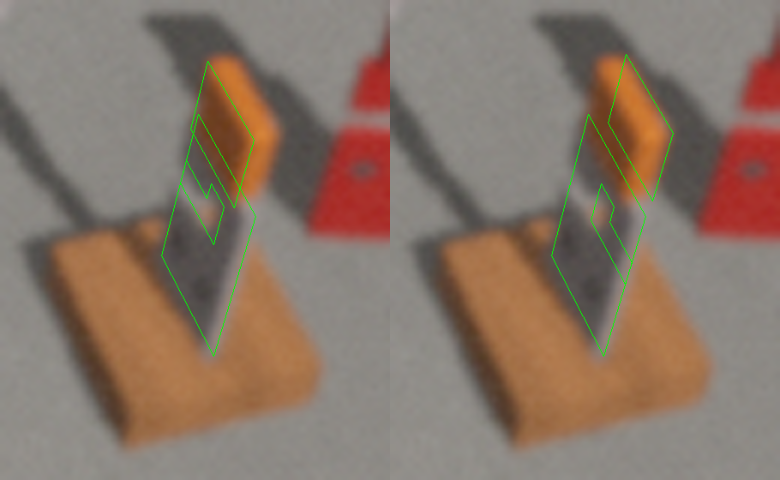

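Run:
```python
from h import *
for p,ps in (((.53,-.137,.35),85.5),((.53,-.137,.35),-94.5),((.496,.222,.35),73.2),((.496,.222,.35),-106.8),((.496,.222,.229),-106.8),((.53,-.137,.28),-94.5)):
    q=robot.ik(p,(180,0,ps)); print(p,ps,None if q is None else np.round(q,1))
```

```text
(0.53, -0.137, 0.35) 85.5 [-28.2  -2.3   1.9  94.3   0.   66.3]
(0.53, -0.137, 0.35) -94.5 [ -28.2   -2.3    1.9   94.3    0.  -113.7]
(0.496, 0.222, 0.35) 73.2 [ 10.3  -3.    1.2  94.3   0.  117.1]
(0.496, 0.222, 0.35) -106.8 [ 10.3  -3.    1.2  94.3   0.  -62.9]
(0.496, 0.222, 0.229) -106.8 [ 10.3  -4.  -12.3  81.7   0.  -62.9]
(0.53, -0.137, 0.28) -94.5 [ -28.2   -3.4   -6.4   87.     0.  -113.7]
```

Run:
```python
from h import *
robot.move_pose((.53,-.137,.35),(180,0,-94.5))
np.save("wr1.npy",robot.get_calibration("wrist"),allow_pickle=True)
im=robot.grab_frame("wrist"); cv2.imwrite("pics/wr1.png",im)
print(robot.observe()["time"])
robot.move_pose((.496,.222,.33),(180,0,-106.8))
np.save("wp1.npy",robot.get_calibration("wrist"),allow_pickle=True)
im=robot.grab_frame("wrist"); cv2.imwrite("pics/wp1.png",im)
o=robot.observe(); print(o["time"],o["ft_force"],o["tool_pos"])
```

```text
3.0083
4.4083 [-0.5363572  -0.2087114  -0.45995754] [0.49645249 0.22113625 0.32999935]
```

View pics/wr1.png

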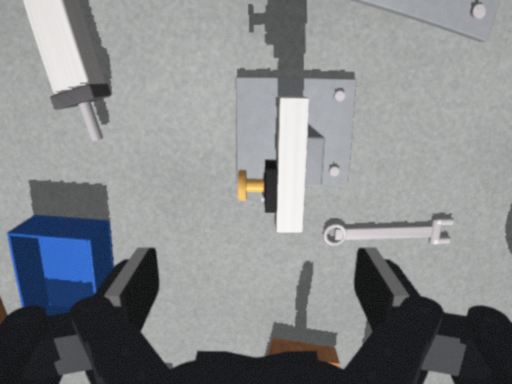

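View pics/wp1.png

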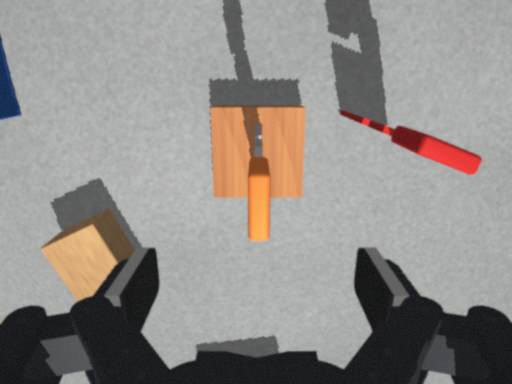

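Run:
```python
from h import *
crop(cv2.imread("pics/wr1.png"),230,85,325,245,"pics/c1.png"); crop(cv2.imread("pics/wp1.png"),200,95,315,250,"pics/c2.png")
```

```text
pics/c1.png scale 3.75
pics/c2.png scale 3.870967741935484
```

View pics/c1.png

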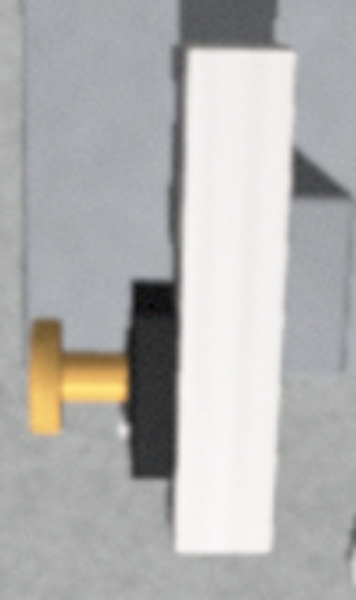

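View pics/c2.png

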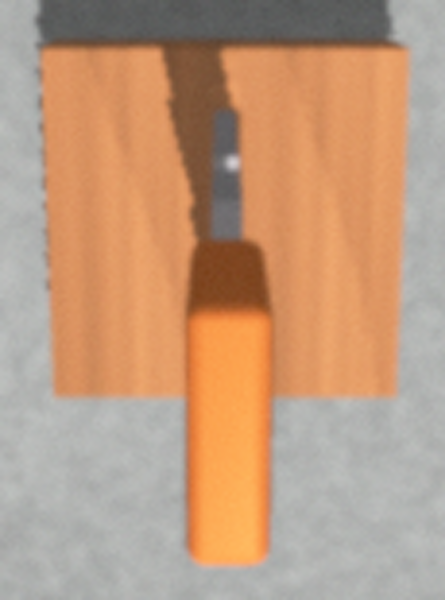

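Run:
```python
from h import *
def cl(f):
    c=np.load(f,allow_pickle=True).item(); F=192/np.tan(np.radians(c["vertical_fov"]/2))
    return dict(f=F,cx=c["cx"],cy=c["cy"],k=c["k1"],R=cv2.Rodrigues(np.array(c["rvec"]))[0],t=np.array(c["tvec"]))
c=cl("wr1.npy"); g=lambda u,z,o,s:onz(c,(np.array(u)+.5)/s-.5+o,z)
o=np.array([230,85]);s=3.75
UL,UR,LR,LL=[g(u,.182,o,s) for u in [(186,50),(294,50),(272,552),(176,552)]]
print("rail",UL.round(4),UR.round(4),LR.round(4),LL.round(4),np.linalg.norm(UL-LL),np.linalg.norm(UR-UL))
y=(LL-UL)/np.linalg.norm(LL-UL); x=np.array([y[1],-y[0],0]); print("yaw",np.degrees(np.arctan2(x[1],x[0])))
org=(UL+LL)/2; rm=org+.0165*x; print("railmid",rm)
for n,u in (("head in",(62,376)),("pin mid",(95,376.5)),("head out",(30,376)),("car",(130,380))):
    d=g(u,.17,o,s)-rm; print(n,(g(u,.17,o,s)).round(4),"x",d@x*1e3,"y",d@y*1e3)
c=cl("wp1.npy");o=np.array([200,95]);s=3.870967741935484
q=[g(u,.034,o,s) for u in [(41,46),(408,48),(397,397),(54,397)]]
print("blk",np.array(q).round(4),np.mean(q,0))
q=[g(u,.2,o,s) for u in [(189,310),(271,310),(267,564),(190,564)]]
print("cap",np.array(q).round(4),np.mean(q,0)); 
d=(q[3]+q[2]-q[0]-q[1])/2;print(np.linalg.norm(d),np.degrees(np.arctan2(-d[0],d[1])))
```

```text
rail [ 0.5095 -0.1997  0.182 ] [ 0.49   -0.1983  0.182 ] [ 0.4979 -0.0993  0.182 ] [ 0.5174 -0.1009  0.182 ] 0.09906881272226126 0.019572928448129866
yaw -4.5682021151609264
railmid [ 0.52990182 -0.15161775  0.182     ]
head in [ 0.5378 -0.1363  0.17  ] x 6.702537510238055 y 15.888919538893798
pin mid [ 0.5312 -0.1357  0.17  ] x -0.015249961593590022 y 15.987324236374011
head out [ 0.5443 -0.1368  0.17  ] x 13.219833637219805 y 15.89666033961618
car [ 0.5241 -0.1344  0.17  ] x -7.146571554381454 y 16.725201481243936
blk [[0.5283 0.16   0.034 ]
 [0.4332 0.1894 0.034 ]
 [0.4615 0.2855 0.034 ]
 [0.5575 0.2564 0.034 ]] [0.49510684 0.22283848 0.034     ]
cap [[0.4947 0.1997 0.2   ]
 [0.4824 0.2034 0.2   ]
 [0.4953 0.2454 0.2   ]
 [0.5076 0.2417 0.2   ]] [0.49500303 0.22256107 0.2       ]
0.04389858973307399 -17.03614056982938
```

Run:
```python
from h import *
R=(180,0,-106.9)
robot.set_gripper(.05)
robot.line_to((.495,.2226,.26),vel=.1,rotation=R)
o=robot.observe(); print(o["time"],o["tool_pos"],o["ft_force"])
robot.line_to((.495,.2226,.229),vel=.05)
o=robot.observe(); print(o["time"],o["tool_pos"],o["ft_force"])
robot.set_gripper(.0)
o=robot.observe(); print(o["time"],o["tool_pos"],o["ft_force"],o["gripper_width"])
robot.line_to((.495,.2226,.264),vel=.05)
o=robot.observe(); print(o["time"],o["tool_pos"],o["ft_force"],o["gripper_width"])
robot.line_to((.495,.2226,.298),vel=.08)
o=robot.observe(); print(o["time"],o["tool_pos"],o["ft_force"],o["gripper_width"])
cv2.imwrite("pics/s1.png",robot.grab_frame("scene")); cv2.imwrite("pics/w2.png",robot.grab_frame("wrist"))
crop(cv2.imread("pics/s1.png"),290,170,400,300,"pics/s1c.png")
```

```text
5.7 [0.49525254 0.22263042 0.26071025] [0.73155416 0.18089749 0.18578379]
6.4667 [0.49504389 0.22261934 0.22916672] [ 0.43323233 -0.04755056 -0.56135144]
6.8833 [0.49519505 0.222662   0.22941342] [0.14538013 0.48200791 2.20369434] 0.01334601486346894
7.7333 [0.49489759 0.22258274 0.26369363] [ 0.19867848  0.68122127 -2.89330692] 0.013426369282865011
8.3083 [0.4951886  0.22262136 0.29828915] [-0.49751845 -0.20478274 -2.88369888] 0.01341646802087797
pics/s1c.png scale 4.615384615384615
```

View pics/s1c.png

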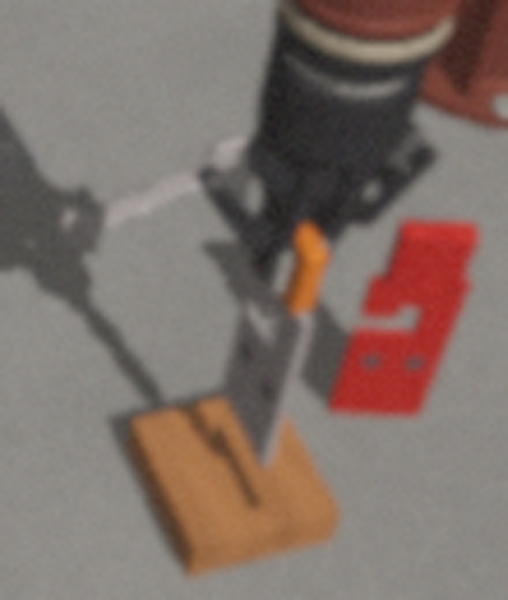

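View pics/w2.png

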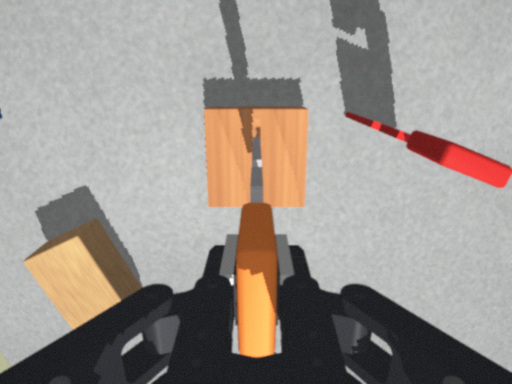

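```bash
cat >> h.py <<'E'
TH=np.radians(-4.55); X=np.array([np.cos(TH),np.sin(TH),0]); Y=np.array([-np.sin(TH),np.cos(TH),0])
PIN=np.array([.5312,-.1357,.170]); RH=(180,0,-94.55)
def at(y,z,x=0): return PIN+X*x+Y*y+np.array([0,0,z-.170])
def st(m=""):
    o=robot.observe(); d=o["tool_pos"]-PIN
    print(m,round(o["time"],2),"x %.1f y %.1f z %.1f"%(d@X*1e3,d@Y*1e3,o["tool_pos"][2]*1e3),"F",np.round([o["ft_force"]@X,o["ft_force"]@Y,o["ft_force"][2]],1),"w %.4f"%o["gripper_width"],np.round(o["tcp_rot"],2)); return o
E
python3 - <<'E'
from h import *
robot.line_to(at(.065,.294),vel=.12,rotation=RH)
robot.pause(.3); st()
cv2.imwrite("pics/s2.png",robot.grab_frame("scene")); np.save("w3.npy",robot.get_calibration("wrist"),allow_pickle=True); cv2.imwrite("pics/w3.png",robot.grab_frame("wrist"))
crop(cv2.imread("pics/s2.png"),220,100,330,220,"pics/s2c.png")
E
```

```text
11.32 x -0.0 y 65.1 z 294.0 F [-0.1  0.1 -2.1] w 0.0136 [-180.      0.    -94.54]
pics/s2c.png scale 5.0
```

View pics/s2c.png

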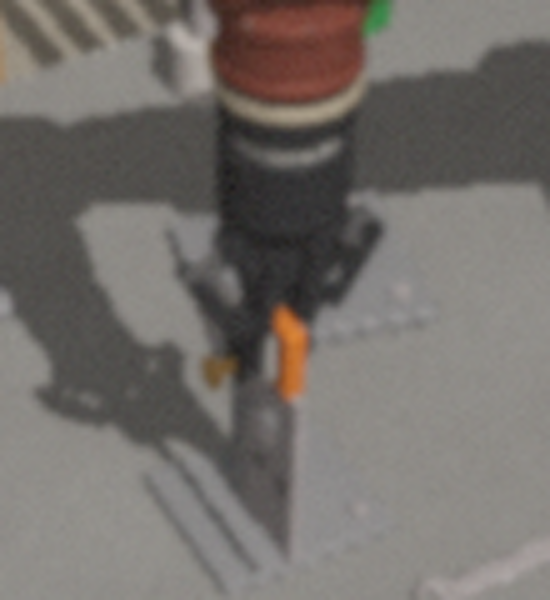

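View pics/w3.png

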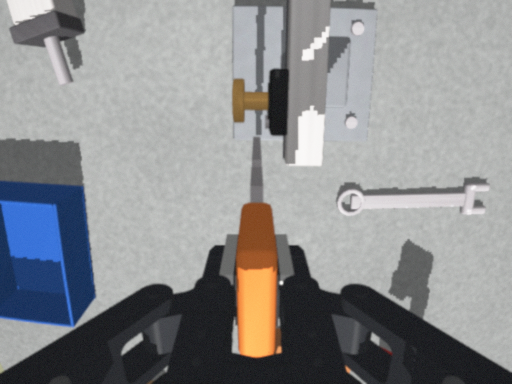

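Run:
```python
from h import *
print(robot.line_to(at(.040,.294),vel=.06,guard=6)); st()
h=robot.line_to(at(.010,.294),vel=.03,guard=6);print(h); st()
if not h:
    print(robot.line_to(at(-.010,.294),vel=.01,guard=4)); st()
cv2.imwrite("pics/w4.png",robot.grab_frame("wrist"));cv2.imwrite("pics/s4.png",robot.grab_frame("scene"))
crop(cv2.imread("pics/s4.png"),220,100,330,220,"pics/s4c.png"); st()
```

```text
False
 11.99 x -0.0 y 39.7 z 293.9 F [-0.3  0.2 -3.3] w 0.0132 [ 1.7999e+02  1.0000e-02 -9.4600e+01]
False
 13.14 x -0.0 y 10.1 z 294.0 F [-1.3  1.  -2.3] w 0.0132 [-180.      0.    -94.54]
True
 14.46 x -0.2 y -3.2 z 293.2 F [ 0.9  1.3 -2.1] w 0.0136 [179.95   0.18 -94.53]
pics/s4c.png scale 5.0
 14.56 x -0.5 y -3.1 z 292.6 F [ 0.   2.2 -1.8] w 0.0136 [ 1.7988e+02  1.7000e-01 -9.4530e+01]
```

View pics/w4.png

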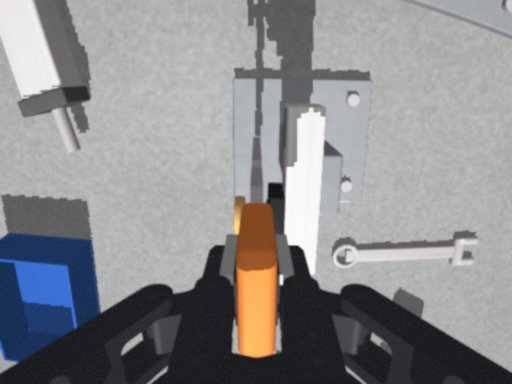

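View pics/s4c.png

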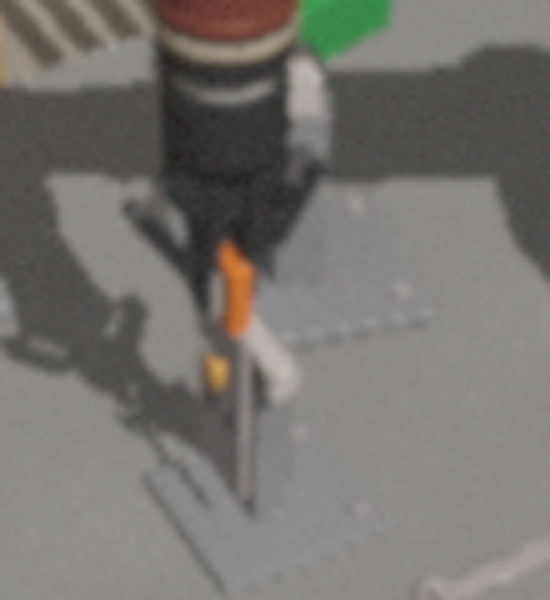

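Run:
```python
from h import *
robot.pause(.4); o=st("rest")
d=(o["tool_pos"]-PIN)@Y
print(robot.line_to(at(d-.002,.294),vel=.006,guard=6)); o=st("press"); robot.pause(.3); o=st("press2")
y0=(o["tool_pos"]-PIN)@Y
# free position reference
robot.line_to(at(y0+.0025,.294),vel=.01); robot.pause(.3); st("backed")
```

```text
rest 14.96 x -0.5 y -3.2 z 292.4 F [ 0.3  2.1 -2.8] w 0.0131 [ 1.7986e+02  1.6000e-01 -9.4530e+01]
True
press 15.4 x -0.5 y -3.8 z 292.6 F [ 0.5  1.3 -1.4] w 0.0134 [179.76   0.39 -94.5 ]
press2 15.7 x -0.8 y -3.7 z 291.7 F [ 1.2  2.2 -1.2] w 0.0137 [179.67   0.4  -94.49]
backed 16.49 x -0.0 y -1.2 z 294.0 F [-0.   0.7 -2.5] w 0.0135 [179.68   0.41 -94.49]
```

Run:
```python
from h import *
robot.line_to(at(-.001,.294),vel=.02,rotation=RH); robot.pause(.3)
def avg(m):
    F=[];
    for _ in range(8):
        o=robot.observe(); F.append(o["ft_force"]); robot.pause(.03)
    F=np.mean(F,0); print(m,round(o["time"],2),"y %.2f"%((o["tool_pos"]-PIN)@Y*1e3),np.round([F@X,F@Y,F[2]],2),np.round([o["torque"]@X,o["torque"]@Y],2)); return F@Y
b=avg("base")
for d in (-.002,-.0025,-.003,-.0035,-.004,-.0045):
    robot.line_to(at(d,.294),vel=.01,rotation=RH); f=avg(d)
    if abs(f-b)>5: break
cv2.imwrite("pics/w5.png",robot.grab_frame("wrist"))
```

```text
base 17.27 y -1.02 [ 0.06  0.26 -2.81] [-0.    0.06]
-0.002 17.79 y -1.99 [-0.19 -0.04 -2.85] [-0.05  0.04]
-0.0025 18.31 y -2.45 [ 0.04  0.51 -2.79] [0.15 0.  ]
-0.003 18.82 y -2.87 [ 0.18  2.19 -2.52] [ 0.59 -0.  ]
-0.0035 19.34 y -3.37 [ 0.32  3.91 -2.56] [ 1.15 -0.01]
-0.004 19.86 y -3.68 [ 0.34  5.42 -2.3 ] [ 1.47 -0.04]
```

Run:
```python
from h import *
robot.line_to(at(-.0005,.294),vel=.01,rotation=RH); st()
h=robot.line_to(at(-.0005,.283),vel=.02,rotation=RH,guard=6);print(h); st()
if not h:
    for z in np.arange(.281,.2735,-.001):
        robot.line_to(at(-.0005,z),vel=.01,rotation=RH,guard=8)
        F=[]
        for _ in range(6): F.append(robot.observe()["ft_force"]); robot.pause(.03)
        F=np.mean(F,0); print(round(z,4),robot.observe()["tool_pos"][2].round(4),np.round([F@X,F@Y,F[2]],2))
        if F[2]>-.3: break
st()
cv2.imwrite("pics/w6.png",robot.grab_frame("wrist"));cv2.imwrite("pics/s6.png",robot.grab_frame("scene"))
crop(cv2.imread("pics/s6.png"),220,100,330,220,"pics/s6c.png")
```

```text
20.44 x 0.0 y -0.8 z 294.1 F [ 0.9 -0.7 -2.7] w 0.0127 [-1.800e+02 -4.000e-02 -9.456e+01]
False
 21.14 x -0.0 y -0.5 z 283.0 F [ 0.7 -0.4 -2.5] w 0.0132 [180.     0.   -94.55]
0.281 0.2811 [ 0.29  0.37 -2.9 ]
0.28 0.28 [ 0.11  0.14 -2.96]
0.279 0.279 [-0.02 -0.08 -2.63]
0.278 0.2782 [-0.2   0.04 -0.2 ]
 23.04 x 0.1 y -0.5 z 278.2 F [-0.6  0.4 -0. ] w 0.0133 [-1.7998e+02 -1.0000e-02 -9.4550e+01]
pics/s6c.png scale 5.0
```

View pics/s6c.png

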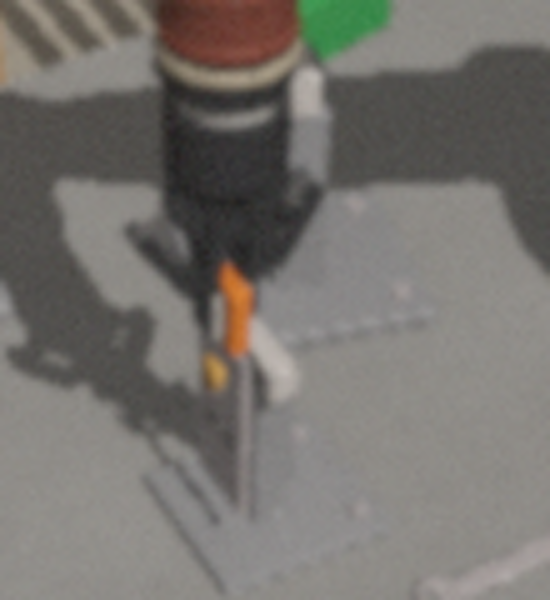

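Run:
```python
from h import *
robot.set_gripper(.022); st("rel"); robot.set_gripper(.05); st("open"); robot.pause(.4)
robot.line_to(at(-.0005,.36),vel=.06,rotation=RH); st()
robot.pause(.5)
c=robot.get_calibration("wrist");np.save("w7.npy",c,allow_pickle=True)
cv2.imwrite("pics/w7.png",robot.grab_frame("wrist"));cv2.imwrite("pics/s7.png",robot.grab_frame("scene"));cv2.imwrite("pics/t7.png",robot.grab_frame("top"))
a=cv2.imread("pics/s7.png")[130:230,220:320]; a=cv2.resize(a,(400,400),interpolation=cv2.INTER_CUBIC)
b=cv2.resize(cv2.imread("pics/w7.png"),(533,400))[:,100:500]
cv2.imwrite("pics/f7.png",np.hstack([a,b]))
```

```text
rel 23.39 x 0.0 y -0.5 z 278.0 F [-0.1  0.4 -0.2] w 0.0221 [-180.     -0.    -94.55]
open 23.77 x 0.0 y -0.5 z 278.0 F [-0.2 -0.3  0.1] w 0.0500 [-180.     -0.    -94.55]
 25.69 x -0.1 y -0.5 z 359.6 F [ 0.7  0.4 -0.7] w 0.0500 [ 1.7997e+02  1.0000e-02 -9.4550e+01]
```

View pics/f7.png

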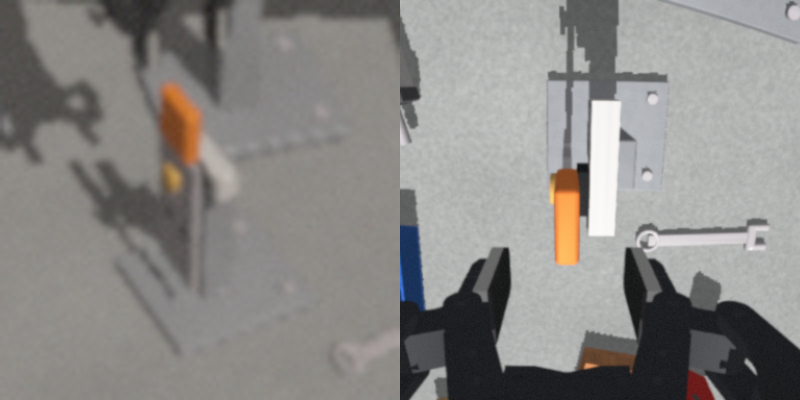

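Run:
```python
from h import *
robot.pause(.7)
c=cal("wrist"); im=robot.grab_frame("wrist"); a=cv2.imread("pics/w7.png")
print("diff in plate region",np.abs(cv2.blur(im,(3,3)).astype(int)-cv2.blur(a,(3,3)))[100:270,220:330].max())
g=PIN+[0,0,.054]
pts=lambda P:np.array([g+X*p[0]/1e3+Y*p[1]/1e3+[0,0,p[2]/1e3] for p in P])
out=im.copy()
for P in ([[7,-23,25],[7,23,25],[-7,23,25],[-7,-23,25]],):
    q=proj(c,pts(P)); print(q.round(1))
s=5;x0,y0=210,140
o=cv2.resize(im[y0:260,x0:330],None,fx=s,fy=s,interpolation=cv2.INTER_CUBIC)
cv2.polylines(o,[((q-[x0,y0]+.5)*s).astype(int)],True,(0,255,0),1); cv2.imwrite("pics/c8.png",o)
st()
```

```text
diff in plate region 6
[[243.5 181.6]
 [244.4 255.8]
 [268.  255.8]
 [268.9 181.6]]
 27.09 x 0.0 y -0.5 z 360.0 F [ 1.1 -0.5  0.7] w 0.0498 [-180.     -0.    -94.55]
```

View pics/c8.png

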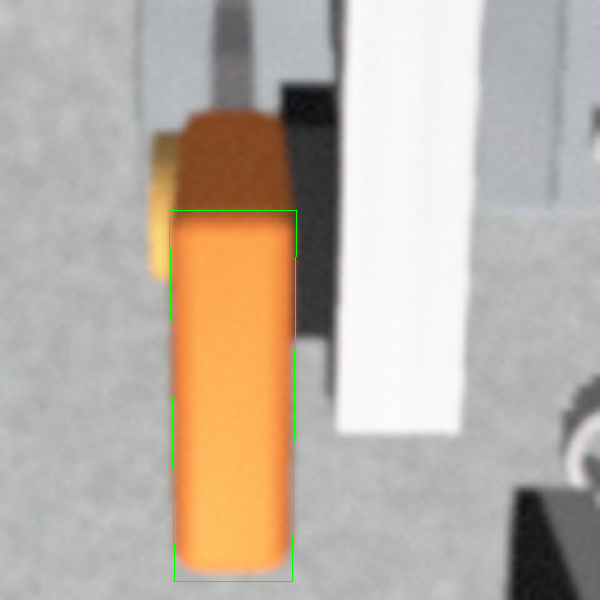

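The cap's top edge lies within 1–2 px of the outline predicted for a fully seated, upright plate. Nothing moved between the two pictures, so I'm handing it in.

```bash
python3 -c "
from h import *
robot.job_done(); st()"
```

```text
the job is handed in; nothing more can be done
the job is handed in; nothing more can be done
```

The strap plate is hanging on the smallest rack's pin, and I handed the job in at about 27 s of the 58 s allowed.

**What I did:**
- **Finding things:** I located the plate, the rack and the pin in the top and wrist images. The pin sits about 16 mm to the +y side of rail_mid.
- **Lifting:** I gripped the orange cap, lifted the plate about 69 mm straight up and carried it to the pin's +y side.
- **Sliding on:** I slid the slot sideways behind the pin's head until its end met the pin. Two guarded stops at 4 and 6 N gave unclear averages of about 2 N, so I repeated the push in 0.5 mm steps. Contact showed clearly at y ≈ -2.4 mm and rose to 5.4 N, well under the 25 N limit.
- **Letting down:** I backed off 2–3 mm to centre the notch on the pin and lowered the plate. The weight came off the gripper with the TCP at 278 mm, the height predicted for a fully home pin. Then I let go and moved straight up.

**Last checks:**
- **Seat:** From above, the cap's top edge matched the outline for a seated, upright plate within 1–2 px.
- **Stillness:** Two pictures about 0.7 s apart showed no movement.
- **Robot:** The gripper was clear of the plate and open 50 mm.
- **Other items:** I did not compare the bystanders' positions before and after. The arm stayed above them throughout, and the force readings showed no contact other than the plate.

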